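# Set the casting frame on the moulding board's twin pins

### The job

Get the tile mould ready for casting: take the longer wooden casting frame by its raised handle and lower it onto the moulding board so that both steel pins come up through the holes in its ends and it lies flat on the board, then let go. Do not drop it on, and leave the shorter frame where it lies, as its holes do not fit.

Things in the scene. Friction and masses are not known exactly. Their poses are not given: they have to be found in the camera images.
- frame_grip (a point): Longer wooden casting frame, loose, flat on the table (0.3-0.65 kg): 236 (x) by 120 (y), 18 mm thick, open middle, a 36 mm through-hole in each end at x = +-90 mm, y = 0. A raised handle 22 mm thick (x), 120 mm long (y) bridges the middle, 38 to 65 mm above the underside. This point: in the handle over the frame's centre, 50 mm above the underside. z up; same after a half turn.
- board: Plywood moulding board, fixed: 250 (x) by 140 (y) by 20 mm thick; origin at the centre of its underside. Two upright steel pins at x = +-90 mm, y = 0: 12 mm thick, tapered tips, 50 mm above the board's top. A plaster tile 84 by 50 mm, 9.5 mm high, is fixed mid-board; the frame's open middle goes round it. With the frame home, its handle point is 70 mm above this origin.
- short_grip (a point): Shorter wooden frame, to be left alone: like the longer one but 176 mm long, holes at x = +-60 mm. Loose, flat on the table. This point: in the middle of its handle, 50 mm above its underside; axes as for the longer frame.

How it is judged (in metres and radians):
At the end, for the whole second after the job is handed in: The longer frame lies at rest, flat (within 0.06 rad) on the board, both pins through its end holes: handle point within 20 mm of the board's centre seen from above and within 5 mm of 70 mm above the board's underside, long axis within 0.2 rad of the board's, either way round (horizontal distance between frame_grip and board below 0.02 m and angle between the x axis of frame_grip and the x axis of board, either way round below 0.2 rad and z of frame_grip in the frame of board between 0.065 and 0.075 m and angle between frame_grip's own z axis and vertical below 0.06 rad and linear speed of frame below 0.02 m/s); the robot touches nothing.
It fails at once if the shorter frame is moved by more than 30 mm (distance of short_grip from where it was at the start of the episode above 0.03 m).
It fails at once if the longer frame is dropped onto the board (faster than 0.7 m/s while within 100 mm above its seat) (linear speed of frame above 0.7 m/s and horizontal distance between frame_grip and board below 0.03 m and z of frame_grip in the frame of board below 0.17 m).
It also fails if it takes over 40 s, if anything falls off the work surface, if the arm or the gripper's body presses on something with over 40 N, if the wrist force passes 120 N, or if a joint passes its speed limit or range.

### The arm

A 6-joint arm with a two-finger parallel gripper is mounted at the origin on the work surface. World frame = base frame: x ahead of the robot, y to its left, z up, the work surface at z = 0. Lengths are in mm, angles in rad, forces in N, time in s.
With the tool pointing down it reaches from about 250 to 800 mm from the base axis. Payload 3.9 kg.
Tool frame: the origin (TCP) lies at the very end of the fingers, on their centre line; the grasp point (between the pads) lies 19 mm behind it; z points along the fingers, y is the direction in which the jaws open and shut (so a half turn about z gives the same grasp; the last joint's range is limited). The gripper opens to 85 mm and grips with 20 to 120 N. Pads are 22 mm wide; open, the fingers measure 114 mm over their backs; the gripper's body (76 mm by 85 mm) begins 54 mm behind the grasp point. The pads swing forward as they close: fully open they stand 13 mm farther back than shut.
Start: joints at [-1.113, 0.26, -0.138, 1.173, 0, 1.571], TCP at [232.031, -470.932, 231.304] pointing down, gripper open.
Joint ranges: [-2.78, 2.78], [-0.83, 1.72], [-1.28, 1.37], [-1.9, 2.12], [-1.57, 1.48], [-3.14, 3.14]. Speed limits (rad/s): [2.57, 2.57, 3.14, 3.14, 3.14, 3.14].

### API

Orientations are given as a rotation vector (axis times angle).
In Python, from workcell import * gives the robot as it stands. Calls block until the motion is done:
- reach(position, orientation): joint-space move of the TCP to a pose.
- movel(position, attitude=None, vel=150, max_force=None): straight line of the TCP; attitude=None keeps the orientation; vel is the mean speed in mm/s. With max_force (N) it stops when the force on the tool has changed by that much, and returns True; else False.
- movej(angles): joint-space move.
- command_gripper(opening, squeeze=None): opening from 0.0 (shut) to 1.0 (fully open); squeeze is the grip in N (None keeps the last); returns when the fingers have stopped.
- sleep(seconds).
- solve_ik(position, orientation): joint angles nearest the present ones, or None.
- sense(): the state.
- capture(name): name is "scene" or "top"; returns the picture (384x512x3 uint8, red, green, blue); there is no depth.
- camera_params(name): a dict with "K" (3x3 intrinsics, pixels), "xyz" and "orientation" of the camera in the world. Camera axes: x right, y up, looking along -z (the intrinsics and any distortion apply to the point x, -y, -z); pixel columns grow to the right and rows downward; lengths in mm; the calibration is good to about 2 mm. A picture is of the moment at which its call begins. camera_params takes no time and is no camera call.
A pose or a line that the arm cannot do raises IKError and nothing moves.
- finish_job(): hands the job in, once; it reports no verdict.
The state is a dict: "t": time; "joint_pos": joint angles; "joint_velocities": joint speeds; "tau": joint torques, N m; "tool_pos": TCP position; "eef_rot": TCP orientation; "wrist_force": force on the tool from outside, world axes, zero at the start; "moment": the same for the moment, N m; "grip_width": opening from 0.0 (shut) to 1.0 (fully open).
Only numpy, scipy, OpenCV 4.12 (cv2) and the standard library are available. Lean on these libraries where they do the work, as an engineer would, in place of code of your own. Each camera call takes 0.05 s, during which the arm holds its last target.

## Working session

There is one attempt and no reset: what is moved stays moved. The work goes in short steps, each a Python script; the robot and the scene stay as the last script left them, time stands still between calls to the robot, and variables do not carry over. Pictures are saved under pics/ and viewed, and the job is handed in when it is done.

```bash
mkdir -p pics; python3 - <<'E'
from workcell import *
import cv2
for n in("scene","top"):
    im=capture(n); cv2.imwrite(f"pics/{n}0.png",im[:,:,::-1]); print(n,camera_params(n))
s=sense();print(s)
E
```

```text
scene {'K': array([[437.77731085,   0.        , 258.66733934],
       [  0.        , 437.77731085, 186.67797266],
       [  0.        ,   0.        ,   1.        ]]), 'xyz': array([ 931.61188748, -504.60557912, 1066.34753656]), 'orientation': array([0.56389379, 0.19127432, 0.64527675])}
top {'K': array([[366.42300554,   0.        , 254.09882536],
       [  0.        , 366.42300554, 189.27673378],
       [  0.        ,   0.        ,   1.        ]]), 'xyz': array([403.39947862,  12.38957684, 930.23455016]), 'orientation': array([ 0.11819715, -0.10419205, -1.57271449])}
{'t': 0.1, 'joint_pos': array([-1.11299167e+00,  2.60643054e-01, -1.39225758e-01,  1.17270719e+00,
        2.31960840e-05,  1.57084893e+00]), 'joint_velocities': array([-0.00204541, -0.00055139,  0.00348084,  0.00090209,  0.00092707,
       -0.0011169 ]), 'tau': array([ 5.78815639e-05, -4.06508589e+01,  2.54527205e+01,  1.01325614e-02,
        6.29903980e-05, -6.76359107e-06]), 'tool_pos': array([ 231.77774828, -470.3901582 ,  230.54058642]), 'eef_rot': array([-3.05797304e+00, -7.12379497e-01,  5.98580853e-04]), 'wrist_force': array([0.20981588, 0.01467497, 0.06747766]), 'moment': array([-0.00102168, -0.01922493, -0.04629512]), 'grip_width': 1.0002123796645768}
```

View pics/scene0.png

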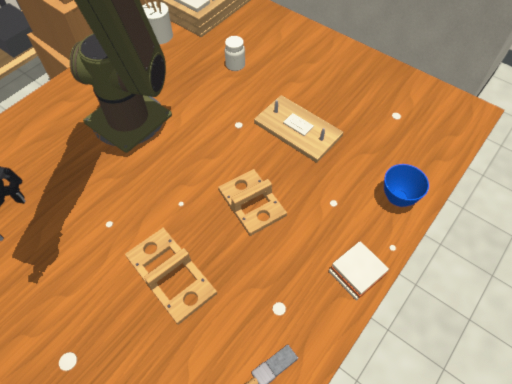

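View pics/top0.png

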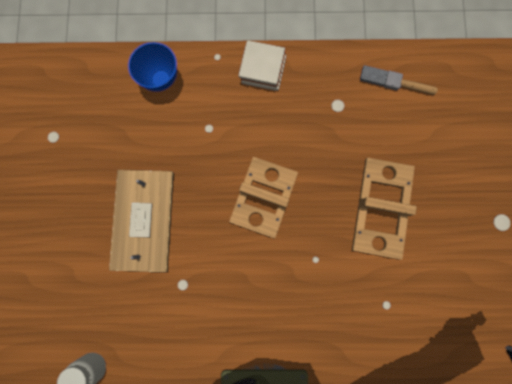

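The top view shows the long frame at about (384,208), the short one at (264,197) and the board at (141,221), with pins near (141,183) and (137,257). Next I'll segment these and cast rays.

```bash
cat > h.py <<'E'
from workcell import *
import cv2, numpy as np
from scipy.spatial.transform import Rotation as R
def ray(cam,uv):
    c=camera_params(cam);K=c["K"]
    d=np.array([(uv[0]-K[0,2])/K[0,0],-(uv[1]-K[1,2])/K[1,1],-1.])
    return c["xyz"],R.from_rotvec(c["orientation"]).apply(d)
def onz(cam,uv,z):
    o,d=ray(cam,uv); return o+d*(z-o[2])/d[2]
def proj(cam,p):
    c=camera_params(cam);K=c["K"]
    q=R.from_rotvec(c["orientation"]).inv().apply(np.array(p)-c["xyz"])
    return K[0,0]*q[0]/-q[2]+K[0,2],K[1,1]*-q[1]/-q[2]+K[1,2]
E
python3 - <<'E'
from h import *
im=cv2.imread("pics/top0.png"); hsv=cv2.cvtColor(im,cv2.COLOR_BGR2HSV)
for p in [(384,250),(370,200),(384,208),(125,221),(165,221),(350,300),(300,100),(390,171),(141,183)]: print(p,hsv[p[1],p[0]])
a=cv2.resize(im[150:280,100:190],None,fx=4.5,fy=4.5,interpolation=cv2.INTER_CUBIC)
b=cv2.resize(im[150:280,340:430],None,fx=4.5,fy=4.5,interpolation=cv2.INTER_CUBIC)
cv2.imwrite("pics/z0.png",np.hstack([a,b])[:600,:800])
E
```

```text
(384, 250) [ 16 127 169]
(370, 200) [ 16 128 177]
(384, 208) [ 16 131 140]
(125, 221) [ 17 114 170]
(165, 221) [ 17 113 179]
(350, 300) [ 13 172 144]
(300, 100) [ 13 172 139]
(390, 171) [ 14 177 125]
(141, 183) [30 13 57]
```

View pics/z0.png

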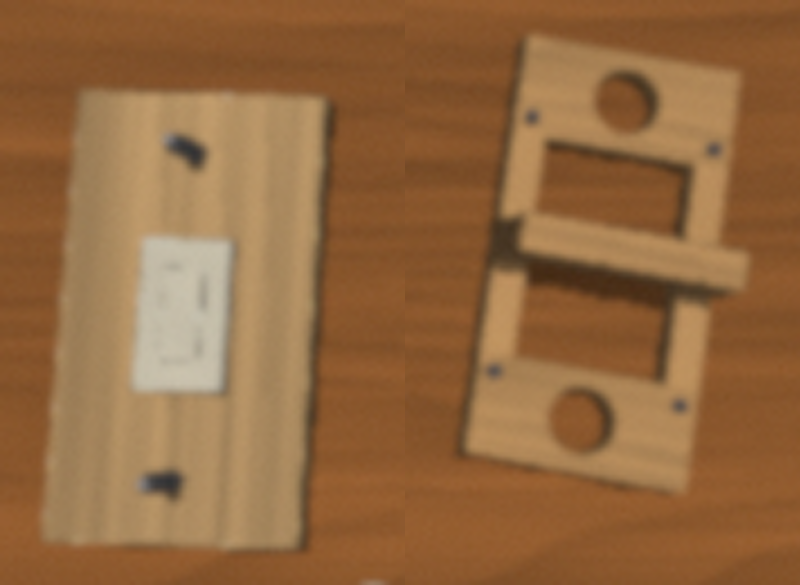

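```bash
cat > m.py <<'E'
from h import *
def measure(im,cam,fb=None):
    S=4
    big=cv2.resize(im,None,fx=S,fy=S,interpolation=cv2.INTER_CUBIC)
    hsv=cv2.cvtColor(big,cv2.COLOR_BGR2HSV)
    wood=((hsv[...,1]<152)&(hsv[...,1]>85)&(hsv[...,2]>100)&(hsv[...,0]>13)&(hsv[...,0]<22)).astype(np.uint8)*255
    wood=cv2.morphologyEx(wood,cv2.MORPH_OPEN,np.ones((5,5)))
    cs,h=cv2.findContours(wood,cv2.RETR_CCOMP,cv2.CHAIN_APPROX_NONE)
    for i,c in enumerate(cs):
        if h[0][i][3]>=0 or cv2.contourArea(c)<S*S*600: continue
        r=cv2.minAreaRect(c); ctr=(np.array(r[0])+.5)/S-.5
        print(cam,"blob",ctr.round(1),"area",cv2.contourArea(c)/S/S)
        bx=[(p+.5)/S-.5 for p in cv2.boxPoints(r)]
        for z in (18,):
            w=np.array([onz(cam,p,z)[:2] for p in bx]); print("  box@18",w.round(0).tolist(),'ctr',w.mean(0).round(1))
        j=h[0][i][2]
        while j>=0:
            A=cv2.contourArea(cs[j])/S/S
            if A>25:
                M=cv2.moments(cs[j]); p=(np.array([M['m10']/M['m00'],M['m01']/M['m00']])+.5)/S-.5
                (_,_),ax,_=cv2.fitEllipse(cs[j])
                print("  hole px",p.round(1),"A",round(A),"axes",np.round(np.array(ax)/S,1),"@18",onz(cam,p,18)[:2].round(1),"@20",onz(cam,p,20)[:2].round(1),"@29.5",onz(cam,p,29.5)[:2].round(1))
            j=h[0][j][0]
    return wood
if __name__=="__main__":
    for n in("top","scene"):
        w=measure(cv2.imread(f"pics/{n}0.png"),n)
        cv2.imwrite(f"pics/mask_{n}.png",cv2.resize(w,(768,576)))
E
python3 m.py
```

```text
top blob [379.9 233.8] area 1557.875
  box@18 [[380.0, -214.0], [486.0, -238.0], [462.0, -365.0], [357.0, -340.0]] ctr [ 421.4 -289.2]
  hole px [378.6 243. ] A 144 axes [13.4 13.8] @18 [ 398.4 -284.9] @20 [ 398.4 -284.2] @29.5 [ 398.4 -281.1]
top blob [256.6 215.6] area 1282.84375
  box@18 [[452.0, 86.0], [526.0, 59.0], [483.0, -58.0], [409.0, -30.0]] ctr [467.5  14.4]
  hole px [255.4 219.1] A 138 axes [13.2 13.3] @18 [458.6  17.3] @20 [458.5  17.3] @29.5 [457.9  17.3]
top blob [140.7 220.5] area 5865.71875
  box@18 [[334.0, 379.0], [593.0, 376.0], [583.0, 225.0], [325.0, 233.0]] ctr [458.9 303.1]
  hole px [135.  256.9] A 44 axes [ 5.3 11.3] @18 [367.1 313.7] @20 [367.1 313.1] @29.5 [367.5 309.9]
  hole px [140.1 219.5] A 767 axes [24.8 42.4] @18 [458.8 304.7] @20 [458.7 304.1] @29.5 [458.1 301. ]
  hole px [140.3 182.3] A 39 axes [ 4.6 11.7] @18 [552.6 307.9] @20 [552.3 307.3] @29.5 [550.8 304.2]
top blob [390.3 186.1] area 2446.3125
  box@18 [[492.0, -236.0], [616.0, -264.0], [588.0, -409.0], [465.0, -378.0]] ctr [ 540.3 -321.6]
  hole px [386.  191.6] A 514 axes [17.9 39.9] @18
[... 1422 characters left out ...]
px [240.8 185.7] A 68 axes [ 7.5 11.5] @18 [463.9  14.7] @20 [464.8  13.7] @29.5 [469.   9.]
scene blob [297.9 126.8] area 2917.125
  box@18 [[336.0, 226.0], [298.0, 393.0], [590.0, 371.0], [610.0, 217.0]] ctr [458.6 302. ]
  hole px [322.1 134.2] A 42 axes [ 3.9 14.4] @18 [541.1 321.1] @20 [541.8 319.5] @29.5 [545.4 312. ]
  hole px [298.1 123.8] A 374 axes [16.2 32.2] @18 [457.4 309.7] @20 [458.3 308.2] @29.5 [462.6 300.8]
scene blob [194.8  18. ] area 1663.71875
  box@18 [[-420.0, 457.0], [-75.0, 729.0], [67.0, 551.0], [-253.0, 299.0]] ctr [-170.2  509.1]
scene blob [46.  39.1] area 3984.4375
  box@18 [[-859.0, 111.0], [-569.0, 340.0], [-215.0, 42.0], [-465.0, -154.0]] ctr [-527.    84.5]
```

```bash
python3 - <<'E'
import cv2,numpy as np
im=cv2.imread("pics/scene0.png")
a=cv2.resize(im[90:165,245:350],None,fx=5,fy=5,interpolation=cv2.INTER_CUBIC)
b=cv2.resize(im[220:325,120:225],None,fx=4,fy=4,interpolation=cv2.INTER_CUBIC)[:375]
o=np.hstack([a,b]);print(o.shape);cv2.imwrite("pics/z1.png",cv2.resize(o,(800,int(o.shape[0]*800/o.shape[1]))))
E
```

```text
(375, 945, 3)
```

View pics/z1.png

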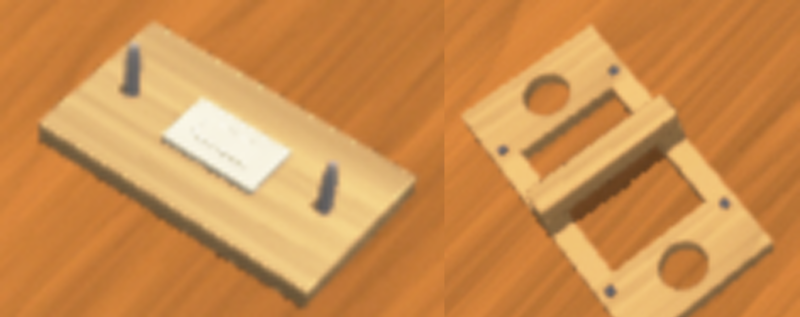

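View pics/mask_top.png

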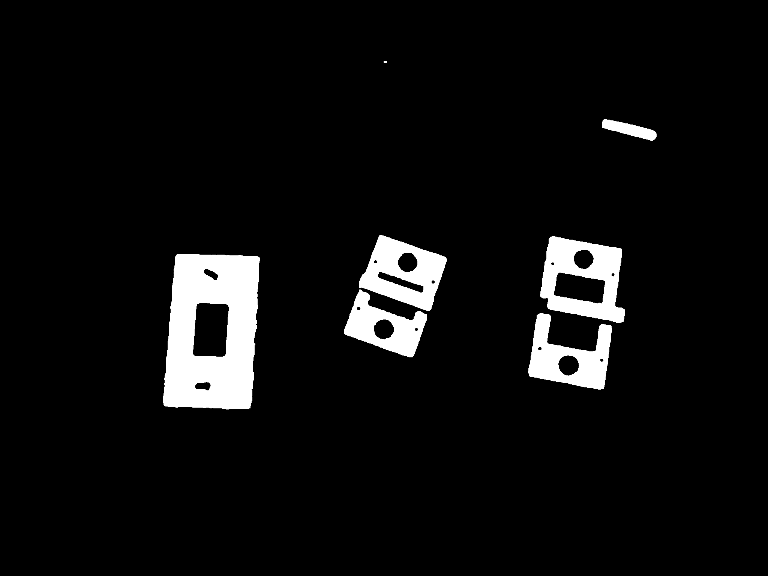

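```bash
python3 - <<'E'
from h import *
for uv in [(275.7,111.7),(321.8,139.1)]: print("base scene",onz("scene",uv,20).round(1))
for uv in [(275.9,101.5),(323.5,128.8)]: print("tip scene",onz("scene",uv,70).round(1))
for uv in [(137.2,180.8),(131.6,257)]: print("tip top",onz("top",uv,70).round(1))
for n,lo in(("top",0),("scene",0)):
    im=cv2.imread(f"pics/{n}0.png");im=cv2.resize(im,None,fx=4,fy=4,interpolation=cv2.INTER_CUBIC)
    hsv=cv2.cvtColor(im,cv2.COLOR_BGR2HSV)
    m=((hsv[...,1]<70)&(hsv[...,2]>140)).astype(np.uint8)
    cs,_=cv2.findContours(m,cv2.RETR_EXTERNAL,cv2.CHAIN_APPROX_NONE)
    for c in cs:
        r=cv2.minAreaRect(c); ctr=np.array(r[0])/4
        w=onz(n,ctr,29.5)
        if abs(w[0]-460)<30 and abs(w[1]-301)<30:
            # rectify the contour on plane, then min rect
            P=np.array([onz(n,(p[0]+.5)/4-.5,29.5)[:2] for p in c[:,0].astype(float)],np.float32)
            print(n,cv2.minAreaRect(P))
    hs=hsv
# board contour rectified to z=20, top view
im=cv2.imread("pics/mask_top.png",0);
from m import measure
import io,contextlib
with contextlib.redirect_stdout(io.StringIO()): w=measure(cv2.imread("pics/top0.png"),"top")
cs,_=cv2.findContours(w,cv2.RETR_EXTERNAL,cv2.CHAIN_APPROX_NONE)
for c in cs:
    if cv2.contourArea(c)>80000:
        P=np.array([onz("top",(p[0]+.5)/4-.5,20)[:2] for p in c[:,0].astype(float)],np.float32); print("board",cv2.minAreaRect(P))
E
```

```text
base scene [371.4 306.   20. ]
base scene [552.1 302.3  20. ]
tip scene [372.8 302.3  70. ]
tip scene [552.2 300.3  70. ]
tip top [547.9 298.7  70. ]
tip top [369.  304.4  70. ]Traceback (most recent call last):
  File "<stdin>", line 15, in <module>
  File "h.py", line 9, in onz
    o,d=ray(cam,uv); return o+d*(z-o[2])/d[2]
        ~~~^^^^^^^^
  File "h.py", line 6, in ray
    d=np.array([(uv[0]-K[0,2])/K[0,0],-(uv[1]-K[1,2])/K[1,1],-1.])
                 ~~^^^
IndexError: invalid index to scalar variable.
```

The measurements agree: holes 179.8 mm apart, pins about 180 mm apart, and the two views within about 4 mm. Averaged, the frame is at (488.6, -302.4) with yaw -0.193, and the board at (460.4, 302) with yaw about -0.022. Now the pick.

```bash
cat >> h.py <<'E'
def att(yaw):
    y=np.array([np.cos(yaw),np.sin(yaw),0]);z=np.array([0,0,-1.])
    return R.from_matrix(np.c_[np.cross(y,z),y,z]).as_rotvec()
def st():
    s=sense();print("t",round(s["t"],2),"tcp",s["tool_pos"].round(1),"F",s["wrist_force"].round(1),"M",s["moment"].round(2),"w",round(s["grip_width"],3),"q",s["joint_pos"].round(2))
E
python3 - <<'E'
from h import *
fx,fy,a=488.6,-302.4,-0.193
print(solve_ik([fx,fy,130],att(a)),solve_ik([fx,fy,31],att(a)),solve_ik([460.4,302,200],att(-.022)),solve_ik([460.4,302,51],att(-.022)))
reach([fx,fy,140],att(a)); st()
print(movel([fx,fy,31],vel=90,max_force=15)); st()
cv2.imwrite("pics/s1.png",cv2.resize(capture("scene")[200:340,100:260,::-1],None,fx=4,fy=4,interpolation=cv2.INTER_CUBIC))
E
```

```text
[-0.55420885  0.40282201 -0.19955465  0.96841967  0.          1.20958748] [-0.55420885  0.49645167 -0.33613676  0.73820789  0.          1.20958748] [ 0.58054757  0.31833647 -0.13789272  1.11456714  0.          2.1733439 ] [ 0.58054757  0.44027209 -0.37399964  0.75652459  0.          2.1733439 ]
t 1.32 tcp [ 488.1 -303.2  140.3] F [-0.1 -0.5  0.9] M [ 0.03  0.02 -0.01] w 1.003 q [-0.56  0.39 -0.18  0.99 -0.    1.21]
False
t 2.67 tcp [ 489.1 -302.7   31.6] F [ 0.3 -0.6  0.2] M [-0.01  0.03  0.01] w 0.999 q [-0.55  0.5  -0.34  0.74  0.    1.21]
```

View pics/s1.png

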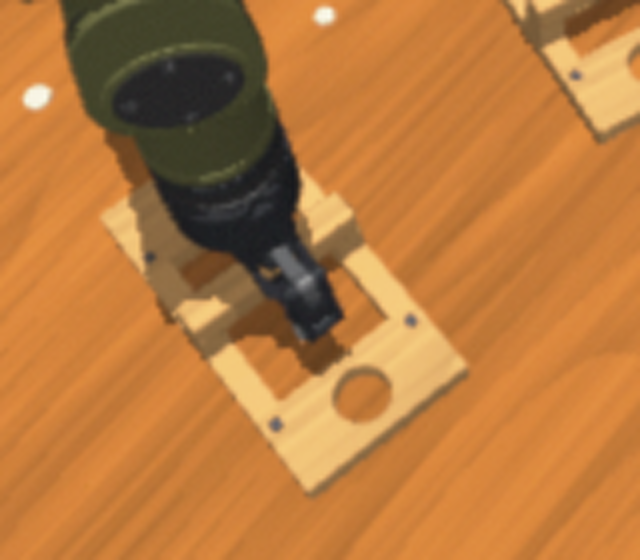

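The gripper straddles the handle, with the open finger at about (315,310) in the crop, and the frame hasn't moved. I'll grip, lift and carry.

```bash
python3 - <<'E'
from h import *
command_gripper(0.0,80); st()
movel([488.6,-302.4,60],vel=60); st()
cv2.imwrite("pics/s2.png",cv2.resize(capture("scene")[200:340,100:260,::-1],None,fx=4,fy=4,interpolation=cv2.INTER_CUBIC))
E
```

```text
t 3.33 tcp [ 488.6 -302.5   31.2] F [-1.4  0.3  2.4] M [ 0.04  0.23 -0.02] w 0.246 q [-0.55  0.5  -0.34  0.74 -0.    1.21]
t 3.96 tcp [ 488.7 -302.4   60.2] F [-0.1  0.7 -3.8] M [-0.01  0.02 -0.01] w 0.246 q [-0.55  0.46 -0.3   0.8   0.    1.21]
```

View pics/s2.png

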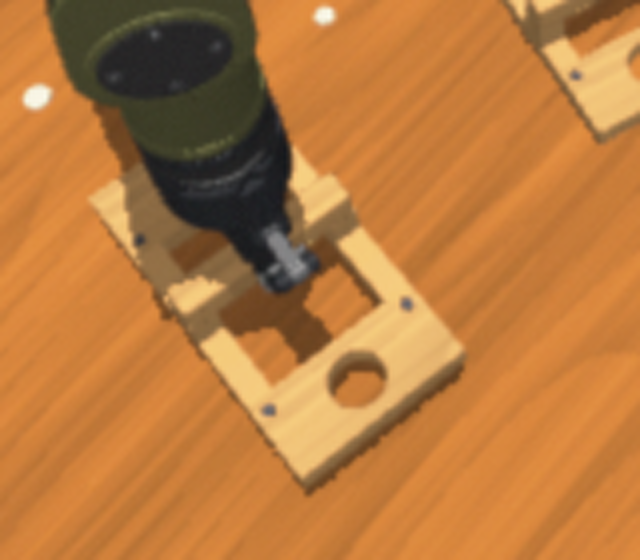

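The frame is held level: its right hole rose from (362,394) to (357,380), and the width of 0.246 is about 21 mm, which matches the 22 mm handle. Next I'll carry it high over the board.

```bash
python3 - <<'E'
from h import *
movel([488.6,-302.4,190],vel=120)
movel([480,0,200],att(-0.1),vel=180)
movel([460.4,302,200],att(-0.022),vel=180); st()
movel([460.4,302,120],vel=100); sleep(.2); st()
for n in("top","scene"):
    im=capture(n)[:,:,::-1]; cv2.imwrite(f"pics/{n}3.png",im)
a=cv2.resize(cv2.imread("pics/top3.png")[150:280,90:190],None,fx=4,fy=4,interpolation=cv2.INTER_CUBIC)
b=cv2.resize(cv2.imread("pics/scene3.png")[60:190,240:340],None,fx=4,fy=4,interpolation=cv2.INTER_CUBIC)
cv2.imwrite("pics/z3.png",np.hstack([a,b]))
E
```

```text
t 8.91 tcp [460.4 301.1 200. ] F [ 0.1 -1.3 -3.6] M [-0.02  0.02 -0.03] w 0.244 q [ 0.58  0.32 -0.14  1.11 -0.    2.17]
t 10.06 tcp [460.9 302.3 120.7] F [-0.3 -0.2 -3.5] M [-0.03 -0.01 -0.04] w 0.245 q [ 0.58  0.37 -0.28  0.92  0.    2.17]
```

View pics/z3.png

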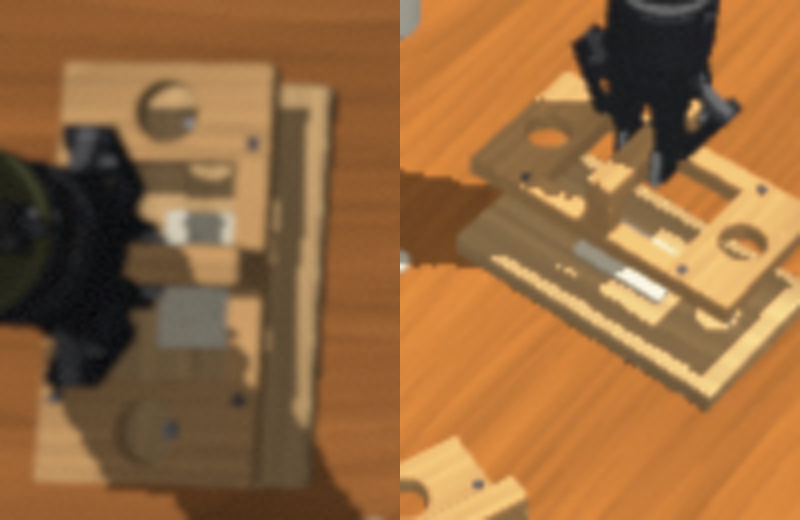

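The frame hovers over the board. In the left (top-view) crop its holes are at about (167,110) and (148,432), with pin tips visible inside at (188,124) and (170,430). I'll compute the offset from this.

```bash
python3 - <<'E'
from h import *
f=lambda p,ox,oy:(p[0]/4+ox-.4,p[1]/4+oy-.4)
z=120.7-31+18
H=[onz("top",f(p,90,150),z) for p in((167,110),(148,432))]
T=[onz("top",f(p,90,150),70) for p in((188,124),(170,430))]
Hs=[onz("scene",f(p,240,60),z) for p in((743-400,241),(547-400,137))]
for n,X in(("holes top",H),("pins top",T),("holes scene",Hs)):
    X=np.array(X);d=X[0]-X[1];print(n,X[:,:2].round(1).tolist(),X.mean(0).round(1),"sep",np.linalg.norm(d).round(1),"yaw",np.arctan2(d[1],d[0]).round(3))
E
```

```text
holes top [[550.2, 299.9], [369.2, 302.6]] [459.7 301.3 107.7] sep 181.0 yaw -0.015
pins top [[548.4, 300.2], [368.7, 303.2]] [458.6 301.7  70. ] sep 179.7 yaw -0.017
holes scene [[551.8, 302.0], [375.7, 298.4]] [463.8 300.2 107.7] sep 176.1 yaw 0.02
```

The offset is about 1 mm and the yaw agrees within 0.01 rad, against 12 mm of clearance. I'll lower it under force control.

```bash
python3 - <<'E'
from h import *
print(movel([459.7,302.2,64],vel=50,max_force=12)); st()
print(movel([459.7,302.2,47],vel=15,max_force=6)); st()
E
```

```text
False
t 11.43 tcp [460.  302.4  64.4] F [-0.4 -0.5 -3.7] M [ 0.02 -0.02 -0.04] w 0.246 q [ 0.58  0.43 -0.36  0.79  0.    2.17]
True
t 12.24 tcp [459.6 302.1  51.3] F [-0.4 -0.7  5.7] M [0.02 0.01 0.06] w 0.246 q [ 0.58  0.44 -0.37  0.76 -0.    2.17]
```

Contact came at TCP z = 51.3; the expected seated height is 51. Release, retreat and check.

```bash
python3 - <<'E'
from h import *
command_gripper(1.0); st()
movel([459.7,302.2,150],vel=80)
movel([330,0,300],vel=250); sleep(.3); st()
for n in("top","scene"):
    cv2.imwrite(f"pics/{n}4.png",capture(n)[:,:,::-1])
a=cv2.resize(cv2.imread("pics/top4.png")[150:280,90:190],None,fx=4,fy=4,interpolation=cv2.INTER_CUBIC)
b=cv2.resize(cv2.imread("pics/scene4.png")[60:190,240:340],None,fx=4,fy=4,interpolation=cv2.INTER_CUBIC)
cv2.imwrite("pics/z4.png",np.hstack([a,b]))
from m import measure
measure(cv2.imread("pics/top4.png"),"top")
E
```

```text
t 12.88 tcp [458.1 301.1  49.8] F [ 0.2 -0.4  0.3] M [-0.02  0.01  0.02] w 1.002 q [ 0.58  0.44 -0.38  0.76 -0.    2.17]
t 16.18 tcp [3.300e+02 3.000e-01 2.997e+02] F [-0.1  1.  -0.5] M [-0.02  0.06  0.03] w 0.998 q [ 0.   -0.1  -0.36  1.31 -0.    1.6 ]
top blob [138.3 220.4] area 5975.375
  box@18 [[335.0, 391.0], [594.0, 389.0], [583.0, 224.0], [325.0, 232.0]] ctr [459.3 309.1]
  hole px [134.6 256.8] A 46 axes [ 5.5 11.7] @18 [367.2 314.7] @20 [367.3 314.1] @29.5 [367.7 310.9]
  hole px [139.5 230.1] A 306 axes [15.8 26.9] @18 [432.5 305.1] @20 [432.4 304.5] @29.5 [432.1 301.4]
  hole px [161.3 220.1] A 48 axes [ 6.4 10.4] @18 [457.  251.8] @20 [456.9 251.3] @29.5 [456.4 248.8]
  hole px [140.9 207.9] A 260 axes [13.8 25.3] @18 [487.9 304. ] @20 [487.7 303.3] @29.5 [486.8 300.3]
  hole px [139.8 182. ] A 45 axes [ 5.6 12. ] @18 [553.5 309.3] @20 [553.2 308.6] @29.5 [551.6 305.5]
top blob [262.9 196.7] area 3142.3125
  box@18 [[452.0, 88.0], [623.0, 29.0], [578.0, -93.0], [409.0, -31.0]] ctr [515.6  -1.8]
  hole px [255.4 219.1] A 135 axes [13.  13.3] @18 [458.5  17.4] @20 [458.4  17.4] @29.5 [457.8  17.3]
  hole px [266.6 187.6] A 134 axes [ 4.6 45.7] @18 [537.4 -11.3] @20 [537.1 -11.2] @29.5 [535.7 -11. ]
  hole px [271.3 174.5] A 128 axes [12.7 12.9] @18 [570.8 -23.4] @20 [570.4 -23.3] @29.5 [568.7 -23. ]
```

View pics/z4.png

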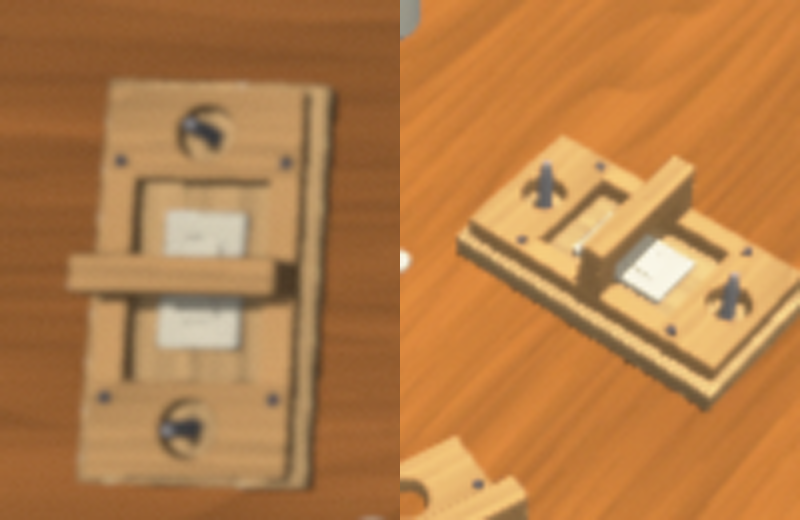

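View pics/scene4.png

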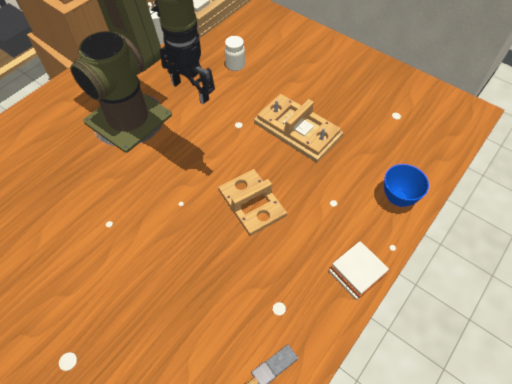

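The frame is on the board, with pins standing in both holes (crop positions (203,130) and (185,430)). It lies flat with the tile in the open middle. The short frame's holes are within 0.3 mm of where they started, and the arm is clear.

```bash
python3 -c "
from workcell import *
finish_job()"
```

```text
the job is handed in; nothing more can be done
```

The longer frame is seated on the moulding board with both pins up through its end holes, and I've handed the job in at about 16 s of the 40 s allowed. I gripped it by the handle with 80 N, carried it over the shorter frame, lowered it at 15 mm/s and let go after contact.

**Before lowering:** with the frame hovering, the top view put its holes about 1 mm and 0.002 rad from the pins. The scene view disagreed by a few mm (hole spacing 176 mm instead of 180). The two cameras also differed by about 4 mm in x throughout. All of this is well inside the 12 mm clearance around each pin.

**Seating:** contact came at a tool height of 51.3 mm, against 51 mm expected for a seated frame. The wrist force had changed by about 9 N when it stopped, far below the limits.

**After release:** in both pictures the frame looks flat, with the tile in its open middle. I judged flatness by eye rather than measuring the angle. The shorter frame's holes are within 0.3 mm of where they started, and the arm is clear of everything. No check failed.

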